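# Fetch the cover glass box from behind the bottles

### The job

I need the cover glass box that is shut in behind the three dropper bottles on the caddy. First move all three bottles out of the way onto the drip tray, standing, without moving the box; then take the box out and lay it flat in the square recess of the mounting board while the bottles wait on the tray; last, put every bottle back upright in the middle of the very pad it came from. Never tip a bottle over.

Things in the scene. Friction and masses are not known exactly. Their poses are not given: they have to be found in the camera images.
- caddy: grey fixed caddy, plate 126 x 172 x 6 mm (things on it stand at z = 6). Origin under it, 4 mm behind its middle; x to the back, y along the long side. Flat round dark pads, 58 mm wide, at (x, y) = (-34, 0), (16, 54), (16, -54) mm, a bottle on each. The cover glass box lies between, at about (14, 0), in front of an upright back stop at x = 43 to 48, 54 mm wide along y, top at 38 mm
- drip_tray: shallow bare steel tray, fixed, empty at the start, 210 x 105 mm outside; rim 12 mm high, walls and floor 4 mm thick. Origin at the centre of its underside, x along its long side. Room for the three bottles in a row along x, 65 mm apart. It lies left or right of the caddy
- mounting_board: flat black plastic fixed board, 95 x 170 x 6 mm, with a square recess inside four white ribs: 54 x 54 mm, ribs 5 mm wide, 4 mm high; its floor is the board's top (z = 6 mm). Origin under the recess centre; x along the 95 mm side; two glass slides lie on it at y = 45 to 103 mm. It lies left or right of the caddy
- large_bottle: dropper bottle, amber glass, black cap, the largest of the three; body 48 mm in diameter up to 80 mm height, then a round cap 30 mm in diameter up to 98 mm, then a thin dropper bulb up to 123 mm. Origin at the centre of its underside, z up its axis. At the start it stands upright in the middle of one of the caddy's three pads (which one varies).
- medium_bottle: dropper bottle, pinkish red, white cap, the middle one in size; body 36 mm in diameter up to 66 mm height, then a round cap 22 mm in diameter up to 84 mm, then a thin dropper bulb up to 109 mm. Origin at the centre of its underside, z up its axis. At the start it stands upright in the middle of one of the caddy's three pads (which one varies).
- small_bottle: dropper bottle, pale yellow, black cap, the smallest of the three; body 28 mm in diameter up to 50 mm height, then a round cap 17 mm in diameter up to 68 mm, then a thin dropper bulb up to 93 mm. Origin at the centre of its underside, z up its axis. At the start it stands upright in the middle of one of the caddy's three pads (which one varies).
- cover_glass_box: small white square cardboard box of cover glasses, 36 x 36 x 16 mm. Origin at the centre of its underside, x and y along its sides, which lie nearly along the caddy's. At the start it lies flat on the caddy among the bottles.

How it is judged:
By the outcome, as a careful person would: the job done as asked, in the order asked, and still so for the second after the job is handed in, with the robot touching nothing.
It also fails if it takes over 144 s, if anything falls off the work surface, if the arm or the gripper's body presses on something with over 40 N, if the wrist force passes 120 N, or if a joint passes its speed limit or range.

### The arm

A 6-joint arm with a two-finger parallel gripper is mounted at the origin on a cart in front of the work surface, level with it; the furniture and walls round the work are solid. World frame = base frame: x ahead of the robot, y to its left, z up, the work surface at z = 0. Lengths are in mm, angles in rad, forces in N, time in s.
With the tool pointing down it reaches from about 350 to 975 mm from the base axis. Payload 7.1 kg.
Tool frame: the origin (TCP) lies midway between the tips of the shut fingers; the grasp point (between the pads) lies 19 mm behind it (ctrl.grip_depth is the distance from the TCP to the grasp point, in mm); z points along the fingers, y is the line along which they close (so a half turn about z gives the same grasp; the last joint's range is limited). The gripper opens to 88 mm and grips with 3 to 60 N. Pads are 20 mm wide; open, the fingers measure 115 mm over their backs; the gripper's body (75 mm by 178 mm) begins 61 mm behind the grasp point.
Start: joints at [1.275, 0.423, 1.63, -0, 1.089, -0.019], TCP at [170.768, 601.201, 222.675] pointing down, gripper open.
Joint ranges: [-3, 3], [-0.9, 2.11], [0.09, 2.58], [-1.31, 4.45], [0.11, 2.69], [-2.54, 2.54]. Speed limits (rad/s): [2.39, 2.39, 3.01, 3.14, 3.14, 3.14].

### API

Orientations are given as a rotation vector (axis times angle).
In Python, from workcell import get_obs, vision, ctrl gives the robot as it stands.
- The arm moves only by the tool step_arm, never from a script. Its argument "plan" is a list of rows, each a list of 7 numbers: the opening, from -1 (shut) to 1 (fully open), then the shift along the tool's x, y, z as a fraction of full scale, then the turn, a rotation vector about the tool's x, y, z as a fraction of full scale. In form: [[fingers, dx, dy, dz, wx, wy, wz], ...]. A call has 1 to 20 rows; each row shifts and turns the commanded pose from where the row before left it, along the tool's axes as they then stand; what a row does not reach is not made up. Full scale, the value 1, is 50 mm for a shift and 0.12 rad for a turn. A row lasts 1/8 s, in which the tool goes at most 62.5 mm and 10.7 degrees, less where a joint would pass 70% of its speed; a pose out of reach is approached as far as the arm can. A call with a number of a shift or a turn outside -1 to 1 is refused whole. A call with a gripper value outside its range is refused whole. The fingers move at their own pace and stop on an object; the grip force is fixed at half the most. Time passes only in rows, so rows that do not move let the fingers close. It gives the time, the measured TCP pose, the force, the opening and the grip force at its end, in the units of the state.
- get_obs(): the state, without advancing time (a new reading comes with each control period).
- vision.get_image(name): name is "side" or "top"; returns a dict with "pixels" (420x560x3 uint8, red, green, blue), "depth" (420x560 float32, mm along the optical axis (not along the pixel's ray), 0 where there is no reading), "fx", "fy", "cx", "cy" (pixels), "k1" (the pictures are not rectified: a ray, as slopes to the right and down, at radius r is drawn at 1 + k1 r^2 times it, then the intrinsics apply), "T" (4x4, takes a point from camera to world coordinates). Camera axes: x right, y down, z forward; pixel columns grow to the right and rows downward; lengths in mm; the calibration is good to about 2 mm. A picture is of the moment at which its call begins.
- ctrl.close_job(): hands the job in; it is judged then, once.
The state is a dict: "t": time; "qpos": joint angles; "qvel": joint speeds; "joint_torque": joint torques, N m; "ee_pos": TCP position; "orientation": TCP orientation; "ft_force": force on the tool from outside, world axes, zero at the start; "moment": the same for the moment, N m; "width": finger opening in mm; "grasp_force": force on a finger pad.
Only numpy, scipy, OpenCV 4.12 (cv2) and the standard library are available. Lean on these libraries where they do the work, as an engineer would, in place of code of your own. Each camera call takes 0.05 s, during which the arm holds its last target. There are 200 camera calls.

## Working session

There is one attempt and no reset: what is moved stays moved. The work goes in short steps, Python scripts to look and compute and a tool call to move; the robot and the scene stay as the last step left them, time stands still between calls to the robot, and variables do not carry over. Pictures are saved under pics/ and viewed, at most 14 in all, crops included, and the job is handed in when it is done.

Besides the shell and the picture viewer there is one more tool, called after "Emit:" as name(argument=value, ...), one argument or row to a line, values as JSON. step_arm: Moves the arm, as the interface text tells. Its arguments: {"type":"object","properties":{"plan":{"type":"array","items":{"type":"array","items":{"type":"number","minimum":-1,"maximum":1}}}},"required":["plan"]}

```bash
ls; mkdir -p pics; cat > h.py <<'E'
import numpy as np, cv2
from workcell import get_obs, vision, ctrl
def grab(n,save=None):
    im=vision.get_image(n)
    if save: cv2.imwrite(f'pics/{save}.png',im['pixels'][:,:,::-1])
    return im
def rays(im,uv):
    uv=np.atleast_2d(np.asarray(uv,float)); d=np.c_[(uv[:,0]-im['cx'])/im['fx'],(uv[:,1]-im['cy'])/im['fy']]
    s=d.copy()
    for _ in range(20): s=d/(1+im['k1']*(s**2).sum(1,keepdims=True))
    T=np.array(im['T']); return T[:3,3],np.c_[s,np.ones(len(s))]@T[:3,:3].T
def onplane(im,uv,z):
    o,r=rays(im,uv); return o+r*((z-o[2])/r[:,2:])
def pts(im):
    h,w=im['depth'].shape; u,v=np.meshgrid(np.arange(w),np.arange(h))
    o,r=rays(im,np.c_[u.ravel(),v.ravel()]); P=o+r*im['depth'].reshape(-1,1); P[im['depth'].ravel()==0]=np.nan
    return P.reshape(h,w,3)
E
python3 - <<'E'
from h import *
for n in('top','side'):
    im=grab(n,n+'0'); print(n,im['fx'],im['k1'],np.round(im['T'],3).tolist())
o=get_obs();print(o)
E
```

```text
pics
top 532.0824909042746 -0.1876077306089719 [[0.003, -0.975, 0.221, 300.942], [-1.0, -0.003, -0.0, -15.01], [0.001, -0.221, -0.975, 1210.371], [0.0, 0.0, 0.0, 1.0]]
side 463.6590843404767 -0.022011710538127248 [[0.969, -0.151, 0.196, 331.791], [-0.247, -0.622, 0.743, -931.67], [0.01, -0.768, -0.64, 840.538], [0.0, 0.0, 0.0, 1.0]]
{'t': 0.1, 'qpos': array([ 1.27501178e+00,  4.23791971e-01,  1.63057705e+00, -3.40743462e-05,
        1.08861766e+00, -1.90055411e-02]), 'qvel': array([-0.00017014, -0.00325598, -0.00084821,  0.00068556,  0.00195243,
        0.00122165]), 'joint_torque': array([-6.54602518e-04, -5.45617425e+01, -2.74325842e+01,  6.45496161e-02,
        1.88434089e-02, -2.31149994e-05]), 'ee_pos': array([170.63062084, 600.74505693, 221.97658539]), 'orientation': array([-4.33326280e-01, -3.11137307e+00,  2.16996348e-03]), 'ft_force': array([ 0.25396076, -0.11690919,  0.17118851]), 'moment': array([-0.01282515,  0.01409554,  0.07765959]), 'grasp_force': 0.0, 'width': 87.88038653165589}
```

View pics/top0.png

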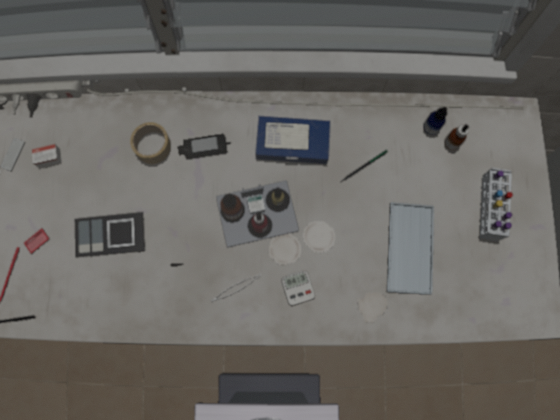

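View pics/side0.png

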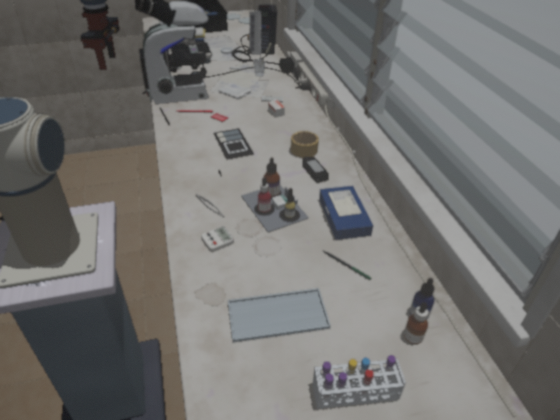

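The top view shows the caddy at (257,212): large bottle (232,207), red one at the front (260,225), small one (278,197), box (256,202). The tray is at right (410,248) and the board at left (110,235), recess at (121,233). The side view shows the same things: caddy at (275,207), tray (278,315), board (234,143).

```bash
python3 - <<'E'
from h import *
im=grab('top');s=grab('side')
def crop(im,x0,x1,y0,y1,k): return cv2.resize(im['pixels'][y0:y1,x0:x1,::-1],None,fx=k,fy=k,interpolation=cv2.INTER_CUBIC)
a=crop(im,210,310,172,252,4);b=crop(s,230,330,145,245,4);b=cv2.resize(b,(400,320))
c=crop(im,65,165,200,270,4);d=crop(im,375,445,195,305,4);d=cv2.resize(d,(400,280))
m=np.vstack([np.hstack([a,b]),np.hstack([cv2.resize(c,(400,280)),d])])
cv2.imwrite('pics/c1.png',np.clip(m*1.6,0,255).astype('uint8'))
P=pts(im)
for n,(u,v) in dict(table=(180,200),caddy=(235,238),tray=(410,250),board=(121,233),boxtop=(256,203),L=(232,207),M=(260,225),S=(278,197)).items(): print(n,P[v,u].round(1))
Q=pts(s)
for n,(u,v) in dict(table=(235,270),tray=(278,315),board=(222,137)).items(): print(n,Q[v,u].round(1))
E
```

```text
table [615.3 206.    1.1]
caddy [523.1  73.4   9.6]
tray [ 496.  -331.6    6.8]
board [533.2 340.7  10.9]
boxtop [603.   25.5  21.9]
L [578.4  75.8  82.8]
M [542.5  14.8  63.4]
S [608.6 -24.9  55.2]
table [ 4.356e+02 -1.823e+02  3.000e-01]
tray [ 501.9 -337.1    4.8]
board [503.2 415.4   2.8]
```

View pics/c1.png

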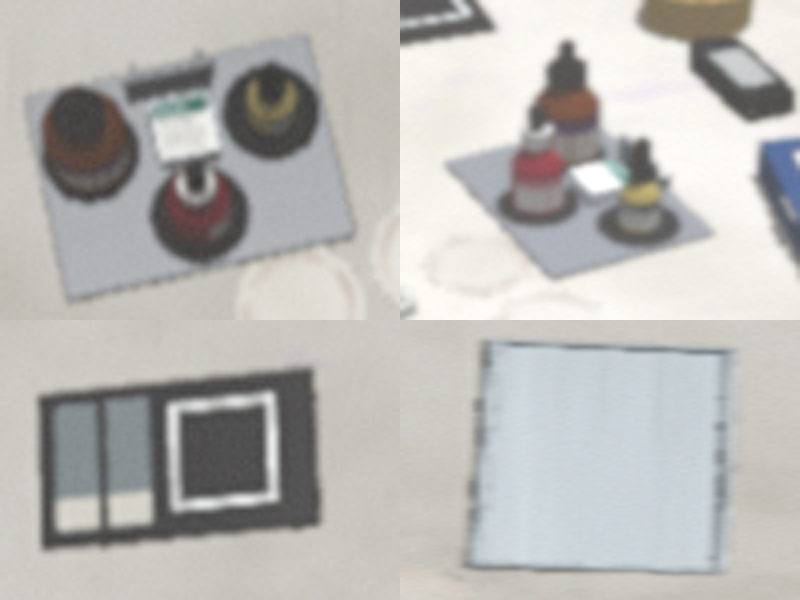

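```bash
cat > m.py <<'E'
from h import *
def comp(mask,seed):
    mask=cv2.morphologyEx(mask.astype('uint8'),cv2.MORPH_CLOSE,np.ones((3,3)))
    n,l,st,_=cv2.connectedComponentsWithStats(mask)
    ids=l[seed[1]-3:seed[1]+4,seed[0]-3:seed[0]+4].ravel(); ids=ids[ids>0]
    return (l==np.bincount(ids).argmax()).astype('uint8')
def rect(im,mask,z):
    c=max(cv2.findContours(mask,cv2.RETR_EXTERNAL,cv2.CHAIN_APPROX_NONE)[0],key=cv2.contourArea)[:,0]
    w=onplane(im,c,z)[:,:2]; r=cv2.minAreaRect(w.astype(np.float32))
    return r,cv2.contourArea(c)
E
python3 - <<'E'
from m import *
t=grab('top');s=grab('side')
for im,n,seeds in((t,'top',[(235,238),(410,250),(80,233),(121,218)]),(s,'side',[(275,222),(278,315),(222,137),(236,133)])):
    p=im['pixels'].astype(int); g=p.sum(2)/3; br=p[...,2]-p[...,0]
    for (u,v) in seeds: print(n,(u,v),p[v,u],'table',p[v+0,180 if n=='top' else 200])
    mk=[('caddy',(br>8),seeds[0],6),('tray',br>8,seeds[1],12),('board',g<75 ,(98,235) if n=='top' else (228,140),6)]
    for name,m,sd,z in mk:
        try:
            M=comp(m,sd); print(name,rect(im,M,z),M.sum())
        except Exception as e: print(name,e)
E
```

```text
top (235, 238) [110 112 114] table [123 120 115]
top (410, 250) [129 135 138] table [125 122 118]
top (80, 233) [82 87 88] table [122 120 115]
top (121, 218) [72 72 71] table [126 124 119]
caddy attempt to get argmax of an empty sequence
tray (((498.65032958984375, -330.2628479003906), (98.31995391845703, 199.22467041015625), 85.18214416503906), 3200.5) 3326
board attempt to get argmax of an empty sequence
side (275, 222) [109 112 116] table [158 156 152]
side (278, 315) [136 143 148] table [159 157 154]
side (222, 137) [137 137 132] table [158 157 153]
side (236, 133) [ 93  98 102] table [155 154 150]
caddy attempt to get argmax of an empty sequence
tray (((500.2123107910156, -337.2557373046875), (103.63089752197266, 206.27891540527344), 85.84458923339844), 3508.5) 3637
board attempt to get argmax of an empty sequence
```

```bash
python3 - <<'E'
from m import *
S={}
for n in('top','side'):
    ims=[grab(n) for _ in range(6)]; im=ims[0]; p=np.mean([i['pixels'] for i in ims],0); p=cv2.resize(p,None,fx=4,fy=4,interpolation=cv2.INTER_CUBIC)
    g=p.mean(2); br=p[...,2]-p[...,0]
    jobs=[('caddy',((br>-0.5)|(g<85)),(235,238) if n=='top' else (275,222),6,(205,310,172,255) if n=='top' else (235,325,180,235)),
          ('tray',br>3,(410,250) if n=='top' else (278,315),12,(375,445,190,305) if n=='top' else (215,340,280,350)),
          ('board',g<(95 if n=='top' else 115),(139,235) if n=='top' else (246,152),6,(65,160,205,265) if n=='top' else (205,262,122,165)),]
    for name,m,sd,z,(a,b,c,d) in jobs:
        w=np.zeros(m.shape,bool); w[4*c:4*d,4*a:4*b]=1; M=comp(m&w,(sd[0]*4,sd[1]*4))
        ct=max(cv2.findContours(M,0,cv2.CHAIN_APPROX_NONE)[0],key=cv2.contourArea)[:,0]
        uv=(ct+.5)/4-.5; W=onplane(im,uv,z)[:,:2].astype(np.float32); r=cv2.minAreaRect(W)
        print(n,name,np.round(r[0],1),np.round(r[1],1),round(r[2],2))
        cv2.drawContours(p,[cv2.convexHull(ct)],-1,(255,0,0),1)
    # white ribs: outer contour at z=10
    a,b,c,d=(100,143,212,255) if n=='top' else (222,256,134,162)
    hsvok=(g>(125 if n=='top' else 150)); w=np.zeros(g.shape,bool)
    M=np.zeros(g.shape,np.uint8);M[4*c:4*d,4*a:4*b]=hsvok[4*c:4*d,4*a:4*b]
    for ct in cv2.findContours(M,cv2.RETR_CCOMP,cv2.CHAIN_APPROX_NONE)[0]:
        if cv2.contourArea(ct)>2000:
            uv=(ct[:,0]+.5)/4-.5; r=cv2.minAreaRect(onplane(im,uv,10)[:,:2].astype(np.float32)); print(n,'rib',np.round(r[0],1),np.round(r[1],1),round(r[2],2)); cv2.drawContours(p,[ct],-1,(0,255,0),1)
    S[n]=p
t,s=S['top'],S['side']
o=np.hstack([cv2.resize(t[4*170:4*260,4*65:4*165],(400,300)),cv2.resize(t[4*170:4*260,4*205:4*310],(400,300))])
o2=np.hstack([cv2.resize(s[4*115:4*175,4*200:4*270],(400,300)),cv2.resize(s[4*160:4*240,4*230:4*330],(400,300))])
cv2.imwrite('pics/c2.png',np.clip(np.vstack([o,o2])[:,:,::-1]*1.3,0,255).astype('uint8'))
E
```

```text
top caddy [584.2  24.5] [127.1 170.5] 13.31
top tray [ 501.  -331.8] [105.6 209.7] 85.75
top board [530.4 371.3] [ 97.3 171.3] 5.92
side caddy [587.2  40.1] [143.7 209.2] 12.88
side tray [ 500.8 -337.3] [110.7 210.2] 85.7
side board [530.7 365.1] [ 95.8 175.2] 5.74
side rib [545.3 330.3] [165.3 107.2] 77.44
```

View pics/c2.png

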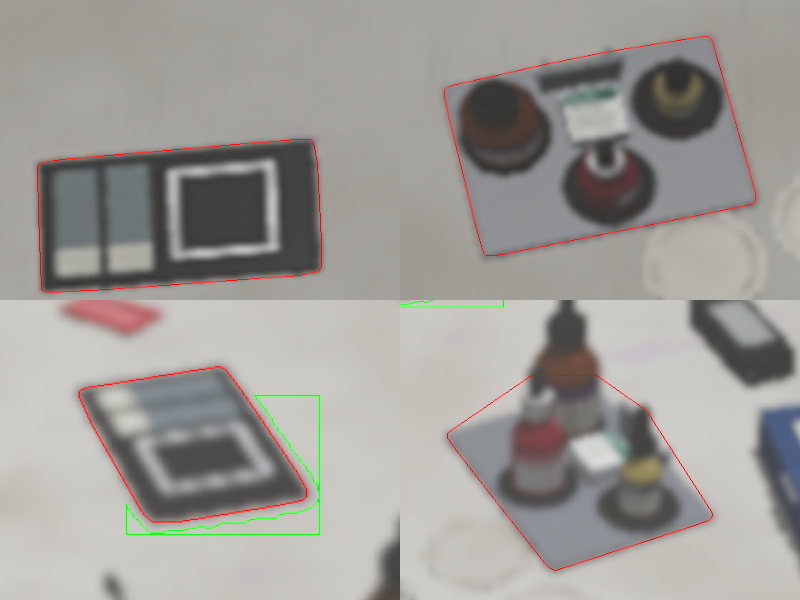

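The outlines fit the board and caddy in the top view (caddy 127x170 mm, board 97x171); the side outlines include bottles and the near faces, so they only check. The red bottle is at the front, large at the left, small at the right. Next, the bottles, box and recess from both views.

```bash
python3 - <<'E'
from m import *
from scipy.optimize import least_squares
C={'L':((591,81),24,(25,80)),'M':((555,17.6),18,(20,66)),'S':((616,-23.5),14,(20,52))}
H={'L':129,'M':115,'S':99}
for n in('top','side'):
    ims=[grab(n) for _ in range(8)]; im=ims[0]; im['depth']=np.median([i['depth'] for i in ims],0); P=pts(im); W=P.reshape(-1,3)
    for k,(c,r,(z0,z1)) in C.items():
        q=W[(np.hypot(*(W[:,:2]-c).T)<r+10)&(W[:,2]>z0)&(W[:,2]<z1)]
        f=least_squares(lambda x:np.hypot(*(q[:,:2]-x).T)-r,c,loss='soft_l1')
        b=W[np.hypot(*(W[:,:2]-c).T)<22]; print(n,k,len(q),f.x.round(1),'rms',np.sqrt((f.fun**2).mean()).round(1),'ztop',np.nanmax(b[:,2]).round(0))
    p=np.mean([i['pixels'] for i in ims],0)
    # box: bright, near expected place, cast to z=22
    g=p.mean(2); near=(np.hypot(P[...,0]-602,P[...,1]-28.6)<32)&(P[...,2]>12)&(P[...,2]<30)
    M=near&(g>g[near].mean()-15); v,u=np.nonzero(M); print(n,'box',len(u),'z',np.median(P[M][:,2]).round(1),onplane(im,[[u.mean(),v.mean()]],22).round(1), cv2.minAreaRect(onplane(im,np.c_[u,v],22)[:,:2].astype(np.float32)))
    # ribs
    big=cv2.resize(p,None,fx=4,fy=4,interpolation=cv2.INTER_CUBIC); gb=big.mean(2)
    # dark floor inside ribs
    seed=(121,233) if n=='top' else (237,147)
    a=gb[seed[1]*4,seed[0]*4]; 
    for th in(25,40):
        M=comp_=((gb<a+th)).astype('uint8'); k,l=cv2.connectedComponents(M); m=(l==l[seed[1]*4,seed[0]*4]).astype('uint8')
        ct=max(cv2.findContours(m,0,cv2.CHAIN_APPROX_NONE)[0],key=cv2.contourArea)[:,0]
        R=cv2.minAreaRect(onplane(im,(ct+.5)/4-.5,8)[:,:2].astype(np.float32)); print(n,'recess',a.round(),np.round(R[0],1),np.round(R[1],1),R[2])
    for nm,(u,v) in dict(floor=seed,tray=(410,250) if n=='top' else (278,315)).items(): print(nm,np.nanmedian(P[v-3:v+4,u-3:u+4].reshape(-1,3),0).round(1))
E
```

```text
top L 275 [593.7  82.3] rms 3.9 ztop 130.0
top M 150 [556.7  17.8] rms 2.8 ztop 116.0
top S 88 [617.9 -23.6] rms 2.2 ztop 99.0
top box 199 z 22.2 [[599.6  26.6  22. ]] ((602.6007080078125, 26.532400131225586), (36.84574890136719, 35.79548645019531), 11.76028060913086)
top recess 50.0 [534.9 343.3] [51.1 50.2] 5.359194278717041
top recess 50.0 [535.1 343.4] [53.1 52.2] 5.007999420166016
floor [534.2 342.1   5.9]
tray [ 496.5 -332.3    3.9]
side L 247 [592.   81.8] rms 4.0 ztop 128.0
side M 198 [554.6  17.3] rms 2.6 ztop 113.0
side S 110 [615.6 -24. ] rms 2.5 ztop 98.0
side box 101 z 20.5 [[599.5  21.4  22. ]] ((600.5745849609375, 20.886125564575195), (34.70492935180664, 38.13816452026367), 10.604266166687012)
side recess 58.0 [534.6 342.6] [46.7 43.2] 6.587463855743408
side recess 58.0 [534.6 343.4] [49.7 51.2] 6.084783554077148
floor [540.6 340.1   4. ]
tray [ 502.  -336.9    4.1]
```

Both views agree: large bottle (592,82), red (555.5,17.6), small (616.5,-23.7), box (602,26) with its top at 22, recess (535,343). All heights match the text. Moving over the large bottle.

Emit:
step_arm(
  plan=[
    [1,0,0,0,0,0,-0.766],
    [1,0,0,0,0,0,-0.766],
    [1,0,0,0,0,0,-0.766],
    [1,-0.6,-0.74,0,0,0,0],
    [1,-0.6,-0.74,0,0,0,0],
    [1,-0.6,-0.74,0,0,0,0],
    [1,-0.6,-0.74,0,0,0,0],
    [1,-0.6,-0.74,0,0,0,0],
    [1,-0.6,-0.74,0,0,0,0],
    [1,-0.6,-0.74,0,0,0,0],
    [1,-0.6,-0.74,0,0,0,0],
    [1,-0.6,-0.74,0,0,0,0],
    [1,-0.6,-0.74,0,0,0,0],
    [1,-0.6,-0.74,0,0,0,0],
    [1,-0.6,-0.74,0,0,0,0],
    [1,-0.6,-0.74,0,0,0,0],
    [1,-0.6,-0.74,0,0,0,0],
    [1,0,0,0,0,0,0],
  ],
)

```text
t: 3.95
ee_pos: [592.0, 80.4, 222.7]
orientation: [0.007, 3.141, -0.0]
ft_force: [-0.5, -0.3, -0.7]
width: 87.5
grasp_force: 0.0
```

Emit:
step_arm(
  plan=[
    [1,0,0.03,0.56,0,0,0],
    [1,0,0,0.56,0,0,0],
    [1,0,0,0.56,0,0,0],
    [1,0,0,0.56,0,0,0],
    [1,0,0,0.56,0,0,0],
    [1,0,0,0.55,0,0,0],
    [1,0,0,0,0,0,0],
  ],
)

```text
t: 4.82
ee_pos: [588.0, 84.9, 53.5]
orientation: [-0.001, -3.137, 0.001]
ft_force: [-0.3, -0.6, -0.2]
width: 87.7
grasp_force: 0.0
```

```bash
python3 - <<'E'
from h import *
t=grab('top');s=grab('side')
a=cv2.resize(t['pixels'][165:255,205:310,::-1],(400,343),interpolation=2);b=cv2.resize(s['pixels'][125:245,230:330,::-1],(400,480),interpolation=2)
o=np.zeros((480,800,3),'uint8');o[:343,:400]=a;o[:,400:]=b
cv2.imwrite('pics/g1.png',np.clip(o*1.4,0,255).astype('uint8'))
E
```

```text
(no output)
```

View pics/g1.png

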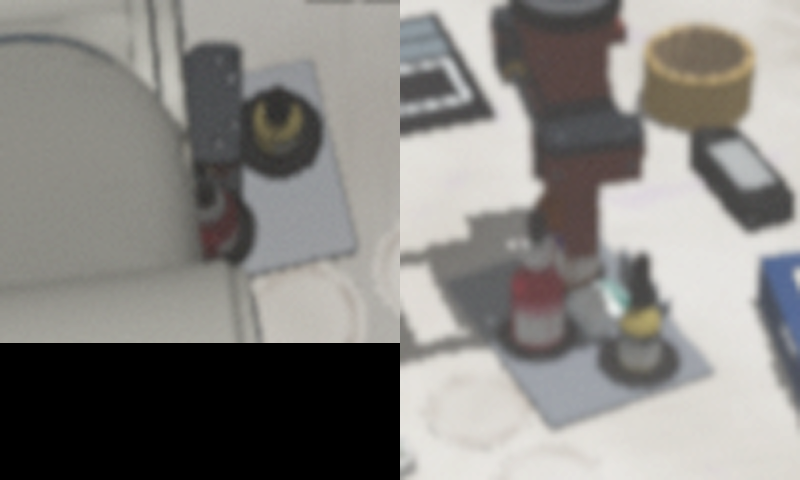

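The gripper is around the large bottle (side view, cap at (545,215)); the red and small bottles are untouched.

```bash
python3 -c "
from h import *
for i in range(4):
  o=get_obs(); print(o['ee_pos'].round(1),o['orientation'].round(3),o['t'],o['ft_force'].round(1)); grab('top')"
```

```text
[590.2  84.8  55.7] [-1.000e-03 -3.142e+00 -0.000e+00] 4.925 [ 0.3 -0.3  0.5]
[590.7  84.8  56.3] [1.00e-03 3.14e+00 0.00e+00] 4.975 [1.1 0.1 0.1]
[591.   84.7  56.5] [1.00e-03 3.14e+00 0.00e+00] 5.025 [ 1.1  0.9 -0.2]
[591.1  84.6  56.6] [1.000e-03 3.139e+00 0.000e+00] 5.075 [ 0.3 -0.1  0.5]
```

Emit:
step_arm(
  plan=[
    [1,-0.02,-0.05,0.02,0,0,0],
    [1,0,0,0,0,0,0],
    [1,0,0,0,0,0,0],
    [-1,0,0,0,0,0,0],
    [-1,0,0,0,0,0,0],
    [-1,0,0,0,0,0,0],
    [-1,0,0,0,0,0,0],
    [-1,0,0,0,0,0,0],
    [-1,0,0,0,0,0,0],
  ],
)

```text
t: 6.25
ee_pos: [591.2, 81.8, 54.2]
orientation: [-0.002, -3.142, -0.0]
ft_force: [0.7, -0.7, -0.4]
width: 47.5
grasp_force: 30.0
```

Emit:
step_arm(
  plan=[
    [-1,0,0,-0.3,0,0,0],
    [-1,0,0,-0.6,0,0,0],
    [-1,0,0,-0.6,0,0,0],
    [-1,0,0,-0.6,0,0,0],
    [-1,0,0,-0.6,0,0,0],
    [-1,0.02,-0.3,0,0,0,0],
    [-1,0.04,-0.6,0,0,0,0],
    [-1,0.04,-0.7,0,0,0,0],
    [-1,0.04,-0.7,0,0,0,0],
    [-1,0.04,-0.7,0,0,0,0],
    [-1,0.04,-0.7,0,0,0,0],
    [-1,0.04,-0.7,0,0,0,0],
    [-1,0.04,-0.7,0,0,0,0],
    [-1,0.04,-0.7,0,0,0,0],
    [-1,0.04,-0.7,0,0,0,0],
    [-1,0.04,-0.7,0,0,0,0],
    [-1,0.04,-0.7,0,0,0,0],
    [-1,0.04,-0.5,0,0,0,0],
    [-1,0,0,0,0,0,0],
    [-1,0,0,0,0,0,0],
  ],
)

```text
t: 8.75
ee_pos: [565.4, -337.5, 188.7]
orientation: [-0.002, -3.141, -0.001]
ft_force: [0.6, 0.5, 0.2]
width: 47.6
grasp_force: 30.0
```

```bash
python3 -c "
from h import *
for i in range(3):
  o=get_obs(); print(o['ee_pos'].round(1),o['orientation'].round(3),o['qpos'].round(2)); grab('top')"
```

```text
[ 565.4 -337.5  188.7] [-2.000e-03 -3.141e+00 -1.000e-03] [-0.56  0.51  1.58  0.    1.06 -2.13]
[ 565.6 -337.2  188.9] [-1.000e-03 -3.141e+00 -1.000e-03] [-0.56  0.51  1.58  0.    1.06 -2.13]
[ 565.8 -337.1  189. ] [-0.000e+00 -3.141e+00 -1.000e-03] [-0.56  0.51  1.58  0.    1.06 -2.13]
```

Emit:
step_arm(
  plan=[
    [-1,0,0,0.5,0,0,0],
    [-1,0,0,0.6,0,0,0],
    [-1,0,0,0.6,0,0,0],
    [-1,0,0,0.5,0,0,0],
    [-1,0,0,0.2,0,0,0],
    [-1,0,0,0.1,0,0,0],
    [-1,0,0,0.1,0,0,0],
    [-1,0,0,0.1,0,0,0],
    [-1,0,0,0,0,0,0],
    [-1,0,0,0,0,0,0],
    [-1,0,0,0,0,0,0],
    [-1,0,0,0,0,0,0],
  ],
)

```text
t: 10.4
ee_pos: [565.9, -338.3, 54.4]
orientation: [0.002, 3.141, -0.0]
ft_force: [-0.4, -0.6, -0.0]
width: 47.6
grasp_force: 30.0
```

Emit:
step_arm(
  plan=[
    [-1,0,0,0.02,0,0,0],
    [-1,0,0,0.02,0,0,0],
    [-1,0,0,0,0,0,0],
    [-1,0,0,0,0,0,0],
  ],
)

```text
t: 10.9
ee_pos: [565.8, -338.2, 52.2]
orientation: [0.002, 3.142, -0.0]
ft_force: [1.1, 0.1, -0.4]
width: 47.4
grasp_force: 30.0
```

Emit:
step_arm(
  plan=[
    [1,0,0,0,0,0,0],
    [1,0,0,0,0,0,0],
    [1,0,0,0,0,0,0],
    [1,0,0,0,0,0,0],
    [1,0,0,-0.5,0,0,0],
    [1,0,0,-0.8,0,0,0],
    [1,0,0,-0.8,0,0,0],
    [1,0,0,-0.65,0,0,0],
    [1,0.02,0.46,0,0,0,0],
    [1,0.02,0.74,0,0,0,0],
    [1,0.02,0.74,0,0,0,0],
    [1,0.02,0.74,0,0,0,0],
    [1,0.02,0.74,0,0,0,0],
    [1,0.02,0.74,0,0,0,0],
    [1,0.02,0.74,0,0,0,0],
    [1,0.02,0.74,0,0,0,0],
    [1,0.02,0.74,0,0,0,0],
    [1,0.02,0.74,0,0,0,0],
    [1,0,0,0,0,0,0],
    [1,0,0,0,0,0,0],
  ],
)

```text
t: 13.4
ee_pos: [555.3, 18.0, 188.8]
orientation: [-0.0, -3.14, 0.0]
ft_force: [-0.1, 0.6, -0.1]
width: 87.6
grasp_force: 0.0
```

```bash
python3 - <<'E'
from h import *
s=grab('side')
for i in range(3): grab('top')
o=get_obs();print(o['ee_pos'].round(1),o['orientation'].round(3))
P=pts(s);W=P.reshape(-1,3)
from scipy.optimize import least_squares
q=W[(np.hypot(*(W[:,:2]-[566,-338]).T)<35)&(W[:,2]>25)&(W[:,2]<78)]
print(len(q),least_squares(lambda x:np.hypot(*(q[:,:2]-x).T)-24,(566,-338),loss='soft_l1').x)
cv2.imwrite('pics/s2.png',np.clip(cv2.resize(s['pixels'][120:350,190:370,::-1],(626,600*800//600),interpolation=2)[:600]*1.3,0,255).astype('uint8') if 0 else cv2.resize(s['pixels'][120:350,190:370,::-1],(470,600),interpolation=2))
E
```

```text
[556.   17.  189.4] [-0.004 -3.141  0.   ]
455 [ 566.11765694 -337.13458036]
```

View pics/s2.png

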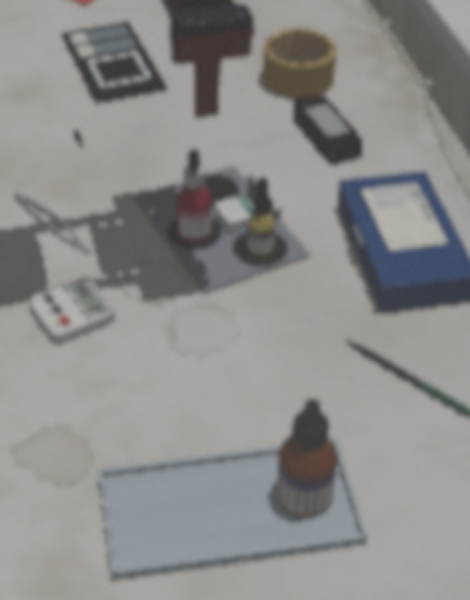

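The large bottle stands upright on the tray at (305,470) in the crop; the others and the box are undisturbed. Now the red bottle.

Emit:
step_arm(
  plan=[
    [0.6,0,0,0.4,0,0,0],
    [0.6,0,0,0.6,0,0,0],
    [0.6,0,0,0.6,0,0,0],
    [0.6,0,0,0.6,0,0,0],
    [0.6,0,0,0.46,0,0,0],
    [0.6,0,0,0.2,0,0,0],
    [0.6,0,0,0.1,0,0,0],
    [0.6,0,0,0,0,0,0],
    [0.6,0,0,0,0,0,0],
    [0.6,0,0,0,0,0,0],
    [0.6,0,0,0,0,0,0],
  ],
)

```text
t: 14.98
ee_pos: [556.4, 17.8, 42.1]
orientation: [0.002, 3.141, -0.0]
ft_force: [1.6, -0.9, -0.4]
width: 70.2
grasp_force: 0.0
```

Emit:
step_arm(
  plan=[
    [-1,0,0,0.01,0,0,0],
    [-1,0,0,0,0,0,0],
    [-1,0,0,0,0,0,0],
    [-1,0,0,0,0,0,0],
    [-1,0,0,0,0,0,0],
    [-1,0,0,0,0,0,0],
  ],
)

```text
t: 15.72
ee_pos: [556.1, 17.8, 41.1]
orientation: [-0.002, -3.142, 0.0]
ft_force: [-0.4, -0.2, -0.2]
width: 35.7
grasp_force: 30.0
```

Emit:
step_arm(
  plan=[
    [-1,0,0,-0.3,0,0,0],
    [-1,0,0,-0.6,0,0,0],
    [-1,0,0,-0.6,0,0,0],
    [-1,0,0,-0.6,0,0,0],
    [-1,0,0,-0.5,0,0,0],
    [-1,0.05,-0.32,0,0,0,0],
    [-1,0.1,-0.64,0,0,0,0],
    [-1,0.1,-0.64,0,0,0,0],
    [-1,0.1,-0.64,0,0,0,0],
    [-1,0.1,-0.64,0,0,0,0],
    [-1,0.1,-0.64,0,0,0,0],
    [-1,0.1,-0.64,0,0,0,0],
    [-1,0.1,-0.64,0,0,0,0],
    [-1,0.1,-0.64,0,0,0,0],
    [-1,0.1,-0.64,0,0,0,0],
    [-1,0.1,-0.64,0,0,0,0],
    [-1,0.05,-0.3,0,0,0,0],
    [-1,0,0,0,0,0,0],
    [-1,0,0,0,0,0,0],
    [-1,0,0,0,0,0,0],
  ],
)

```text
t: 18.23
ee_pos: [500.9, -332.1, 171.1]
orientation: [0.0, -3.141, -0.001]
ft_force: [-0.4, -1.3, -0.8]
width: 35.8
grasp_force: 30.0
```

Emit:
step_arm(
  plan=[
    [-1,0,0,0.4,0,0,0],
    [-1,0,0,0.6,0,0,0],
    [-1,0,0,0.6,0,0,0],
    [-1,0,0,0.5,0,0,0],
    [-1,0,0,0.2,0,0,0],
    [-1,0,0,0.1,0,0,0],
    [-1,0,0,0.1,0,0,0],
    [-1,0,0,0.1,0,0,0],
    [-1,0,0,0,0,0,0],
    [-1,0,0,0,0,0,0],
    [-1,0,0,0,0,0,0],
  ],
)

```text
t: 19.6
ee_pos: [500.9, -333.3, 41.4]
orientation: [0.002, 3.141, -0.0]
ft_force: [0.1, 0.2, -0.6]
width: 35.4
grasp_force: 30.0
```

Emit:
step_arm(
  plan=[
    [-1,0,0,0.02,0,0,0],
    [-1,0,0,0.02,0,0,0],
    [-1,0,0,0,0,0,0],
    [-1,0,0,0,0,0,0],
    [0.6,0,0,0,0,0,0],
    [0.6,0,0,0,0,0,0],
    [0.6,0,0,0,0,0,0],
  ],
)

```text
t: 20.48
ee_pos: [500.8, -333.1, 39.2]
orientation: [0.002, 3.142, -0.0]
ft_force: [-0.4, 0.6, 0.2]
width: 61.9
grasp_force: 0.0
```

Emit:
step_arm(
  plan=[
    [0.6,0,0,-0.4,0,0,0],
    [0.6,0,0,-0.8,0,0,0],
    [0.6,0,0,-0.8,0,0,0],
    [0.6,0,0,-0.8,0,0,0],
    [0.4,-0.13,0.34,0,0,0,0],
    [0.4,-0.21,0.56,0,0,0,0],
    [0.4,-0.21,0.56,0,0,0,0],
    [0.4,-0.21,0.56,0,0,0,0],
    [0.4,-0.21,0.56,0,0,0,0],
    [0.4,-0.21,0.56,0,0,0,0],
    [0.4,-0.21,0.56,0,0,0,0],
    [0.4,-0.21,0.56,0,0,0,0],
    [0.4,-0.21,0.56,0,0,0,0],
    [0.4,-0.21,0.56,0,0,0,0],
    [0.4,-0.21,0.56,0,0,0,0],
    [0.4,-0.08,0.25,0,0,0,0],
    [0.4,0,0,0,0,0,0],
    [0.4,0,0,0,0,0,0],
    [0.4,0,0,0,0,0,0],
  ],
)

```text
t: 22.85
ee_pos: [616.3, -24.6, 179.1]
orientation: [-0.003, -3.141, 0.0]
ft_force: [-0.5, -0.0, 0.1]
width: 61.3
grasp_force: 0.0
```

```bash
cat > bot.py <<'E'
from h import *
from scipy.optimize import least_squares
def bot(c,r,z0,z1,names=('side',)):
    for n in names:
        im=grab(n);W=pts(im).reshape(-1,3); q=W[(np.hypot(*(W[:,:2]-c).T)<r+10)&(W[:,2]>z0)&(W[:,2]<z1)]
        b=W[np.hypot(*(W[:,:2]-c).T)<r]
        if len(q)>20: print(n,len(q),least_squares(lambda x:np.hypot(*(q[:,:2]-x).T)-r,c,loss='soft_l1').x.round(1),np.nanmax(b[:,2]).round())
E
python3 -c "
from bot import *
o=get_obs();print(o['ee_pos'].round(1),o['width'])
bot((501,-333),18,20,66);bot((566,-338),24,20,80);bot((616,-23.7),14,20,52)"
```

```text
[616.3 -24.6 179.1] 61.331523092596925
side 279 [ 499.6 -332.2] 112.0
side 497 [ 565.9 -337.1] 128.0
side 108 [615.4 -23.7] 531.0
```

Emit:
step_arm(
  plan=[
    [0.1,0,0.01,0.4,0,0,0],
    [0.1,0,0,0.6,0,0,0],
    [0.1,0,0,0.6,0,0,0],
    [0.1,0,0,0.6,0,0,0],
    [0.1,0,0,0.5,0,0,0],
    [0.1,0,0,0.2,0,0,0],
    [0.1,0,0,0.1,0,0,0],
    [0.1,0,0,0,0,0,0],
    [0.1,0,0,0,0,0,0],
    [0.1,0,0,0,0,0,0],
  ],
)

```text
t: 24.25
ee_pos: [617.1, -23.3, 29.9]
orientation: [0.002, 3.14, -0.0]
ft_force: [0.9, -0.3, 0.1]
width: 48.2
grasp_force: 0.0
```

Emit:
step_arm(
  plan=[
    [0.1,0,-0.01,0.04,0,0,0],
    [0.1,0,0,0,0,0,0],
    [0.1,0,0,0,0,0,0],
    [-1,0,0,0,0,0,0],
    [-1,0,0,0,0,0,0],
    [-1,0,0,0,0,0,0],
    [-1,0,0,0,0,0,0],
    [-1,0,0,0,0,0,0],
  ],
)

```text
t: 25.25
ee_pos: [616.6, -23.7, 27.2]
orientation: [-0.002, -3.142, -0.0]
ft_force: [0.2, 0.8, 0.4]
width: 27.6
grasp_force: 30.0
```

Emit:
step_arm(
  plan=[
    [-1,0,0,-0.3,0,0,0],
    [-1,0,0,-0.6,0,0,0],
    [-1,0,0,-0.6,0,0,0],
    [-1,0,0,-0.6,0,0,0],
    [-1,0,0,-0.5,0,0,0],
    [-1,0.16,-0.27,0,0,0,0],
    [-1,0.32,-0.54,0,0,0,0],
    [-1,0.32,-0.54,0,0,0,0],
    [-1,0.32,-0.54,0,0,0,0],
    [-1,0.32,-0.54,0,0,0,0],
    [-1,0.32,-0.54,0,0,0,0],
    [-1,0.32,-0.54,0,0,0,0],
    [-1,0.32,-0.54,0,0,0,0],
    [-1,0.32,-0.54,0,0,0,0],
    [-1,0.32,-0.54,0,0,0,0],
    [-1,0.32,-0.54,0,0,0,0],
    [-1,0.25,-0.41,0,0,0,0],
    [-1,0,0,0,0,0,0],
    [-1,0,0,0,0,0,0],
    [-1,0,0,0,0,0,0],
  ],
)

```text
t: 27.75
ee_pos: [435.9, -326.9, 156.9]
orientation: [-0.0, -3.141, -0.001]
ft_force: [0.3, 0.3, -0.3]
width: 27.2
grasp_force: 30.0
```

Emit:
step_arm(
  plan=[
    [-1,0,0,0.4,0,0,0],
    [-1,0,0,0.6,0,0,0],
    [-1,0,0,0.6,0,0,0],
    [-1,0,0,0.5,0,0,0],
    [-1,0,0,0.2,0,0,0],
    [-1,0,0,0.1,0,0,0],
    [-1,0,0,0.1,0,0,0],
    [-1,0,0,0.08,0,0,0],
    [-1,0,0,0,0,0,0],
    [-1,0,0,0,0,0,0],
    [-1,0,0,0,0,0,0],
  ],
)

```text
t: 29.12
ee_pos: [436.0, -327.7, 28.5]
orientation: [0.002, 3.141, -0.001]
ft_force: [-0.3, 0.2, -0.4]
width: 27.2
grasp_force: 30.0
```

Emit:
step_arm(
  plan=[
    [-1,0,0,0.03,0,0,0],
    [-1,0,0,0.03,0,0,0],
    [-1,0,0,0,0,0,0],
    [-1,0,0,0,0,0,0],
    [0.3,0,0,0,0,0,0],
    [0.3,0,0,0,0,0,0],
    [0.3,0,0,0,0,0,0],
  ],
)

```text
t: 30.0
ee_pos: [435.8, -327.6, 25.2]
orientation: [-0.002, -3.142, -0.0]
ft_force: [-0.4, -0.6, -0.1]
width: 53.8
grasp_force: 0.0
```

Emit:
step_arm(
  plan=[
    [0.5,0,0,-0.4,0,0,0],
    [0.5,0,0,-0.8,0,0,0],
    [0.5,0,0,-0.8,0,0,0],
    [0.5,0,0,-0.8,0,0,0],
    [0.5,0,0,-0.2,0,0,0],
    [0.5,0,0,0,0,0,0],
    [0.5,0,0,0,0,0,0],
  ],
)

```text
t: 30.88
ee_pos: [435.0, -327.0, 173.7]
orientation: [-0.002, -3.14, -0.002]
ft_force: [0.1, 0.5, -0.6]
width: 65.7
grasp_force: 0.0
```

```bash
python3 - <<'E'
from bot import *
print(get_obs()['ee_pos'].round(1))
bot((501,-333),18,20,66);bot((566,-338),24,20,80);bot((436,-328),14,16,50)
V=[]
for n in('top','side'):
    im=grab(n); V.append(im)
    P=pts(im); p=im['pixels'].astype(float); g=p.mean(2)
    near=(np.hypot(P[...,0]-602,P[...,1]-27)<32)&(P[...,2]>14)&(P[...,2]<30)
    M=near&(g>95); v,u=np.nonzero(M); r=cv2.minAreaRect(onplane(im,np.c_[u,v],22)[:,:2].astype(np.float32))
    print(n,len(u),'z',np.median(P[M][:,2]).round(1),np.round(r[0],1),np.round(r[1],1),round(r[2],1))
t,s=V
o=np.zeros((480,800,3),'uint8');o[:343,:400]=cv2.resize(t['pixels'][165:255,205:310,::-1],(400,343),interpolation=2);o[:,400:]=cv2.resize(s['pixels'][140:350,220:345,::-1],(400,480),interpolation=2)
cv2.imwrite('pics/g2.png',np.clip(o*1.4,0,255).astype('uint8'))
E
```

```text
[ 435.  -327.   173.7]
side 279 [ 499.6 -332.2] 508.0
side 491 [ 566.1 -337.1] 127.0
side 158 [ 434.9 -326.6] 525.0
top 235 z 21.9 [602.6  26.5] [37.8 35.8] 11.8
side 132 z 20.3 [601.   19.2] [38.6 42. ] 12.8
```

View pics/g2.png

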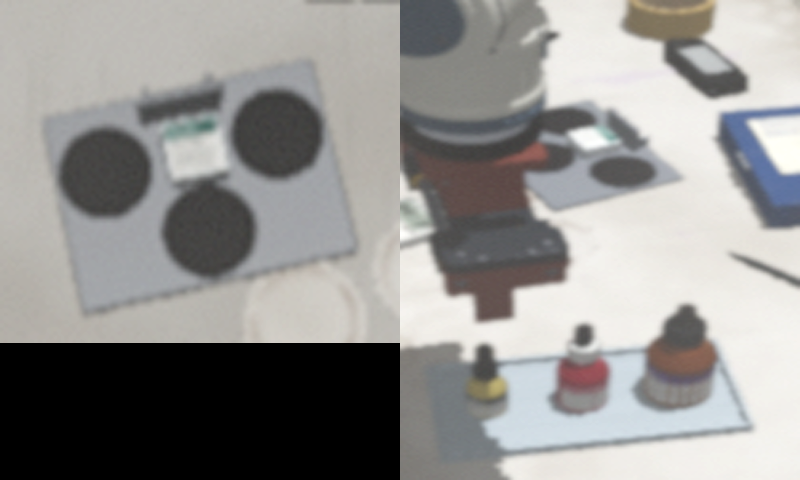

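All three bottles stand on the tray; the three pads are bare and the box hasn't moved, at (195,150) in the crop. I'll take the now visible pad centres as a check on the return points.

```bash
python3 - <<'E'
from h import *
for n in('top','side'):
    im=grab(n);P=pts(im);g=im['pixels'].mean(2)
    for k,c in dict(L=(591.2,81.8),M=(556.1,17.8),S=(616.6,-23.7)).items():
        M=(np.hypot(P[...,0]-c[0],P[...,1]-c[1])<36)&(g<(85 if n=='top' else 95))&(P[...,2]<12)
        m=cv2.morphologyEx(M.astype('uint8'),cv2.MORPH_OPEN,np.ones((3,3)));ct=max(cv2.findContours(m,0,cv2.CHAIN_APPROX_NONE)[0],key=cv2.contourArea)[:,0]
        w=onplane(im,ct,6)[:,:2].astype(np.float32);print(n,k,[np.round(x,1) for x in cv2.fitEllipse(w)])
E
```

```text
top L [array([590.8,  81.7]), array([54.7, 55.4]), np.float64(61.3)]
top M [array([555.3,  16.8]), array([52.3, 59.5]), np.float64(84.8)]
top S [array([615.7, -24.1]), array([53.5, 54.7]), np.float64(135.7)]
side L [array([592.3,  81.9]), array([44. , 53.4]), np.float64(130.0)]
side M [array([569.8,  15.4]), array([26.1, 53.2]), np.float64(164.2)]
side S [array([615.1, -24.4]), array([52.8, 55.6]), np.float64(51.0)]
```

Emit:
step_arm(
  plan=[
    [0.3,-0.15,0.31,0,0,0,0],
    [0.3,-0.28,0.59,0,0,0,0],
    [0.3,-0.28,0.59,0,0,0,0],
    [0.3,-0.28,0.59,0,0,0,0],
    [0.3,-0.28,0.59,0,0,0,0],
    [0.3,-0.28,0.59,0,0,0,0],
    [0.3,-0.28,0.59,0,0,0,0],
    [0.3,-0.28,0.59,0,0,0,0],
    [0.3,-0.28,0.59,0,0,0,0],
    [0.3,-0.28,0.59,0,0,0,0],
    [0.3,-0.28,0.59,0,0,0,0],
    [0.3,-0.28,0.59,0,0,0,0],
    [0.3,-0.11,0.26,0,0,0,0],
    [0.3,0,0,0,0,0,-0.87],
    [0.3,0,0,0,0,0,-0.87],
    [0.3,0,0,0,0,0,0],
    [0.3,0,0,0,0,0,0],
    [0.3,0,0,0,0,0,0],
  ],
)

```text
t: 33.48
ee_pos: [603.1, 25.1, 175.2]
orientation: [0.324, -3.125, 0.0]
ft_force: [-0.3, 0.2, -0.2]
width: 57.2
grasp_force: 0.0
```

Emit:
step_arm(
  plan=[
    [0.3,0.01,0.01,0.4,0,0,0],
    [0.3,0,0,0.6,0,0,0],
    [0.3,0,0,0.6,0,0,0],
    [0.3,0,0,0.6,0,0,0],
    [0.3,0,0,0.6,0,0,0],
    [0.3,0,0,0.2,0,0,0],
    [0.3,0,0,0.1,0,0,0],
    [0.3,0,0,0.1,0,0,0],
    [0.3,0,0,0,0,0,0],
    [0.3,0,0,0,0,0,0],
    [0.3,0,0,0,0,0,0],
  ],
)

```text
t: 34.85
ee_pos: [602.9, 25.6, 15.6]
orientation: [-0.326, 3.124, -0.0]
ft_force: [-0.8, 0.6, 0.6]
width: 57.1
grasp_force: 0.0
```

Emit:
step_arm(
  plan=[
    [0.3,0,0,0.05,0,0,0],
    [0.3,0,0,0.04,0,0,0],
    [0.3,0,0,0,0,0,0],
    [0.3,0,0,0,0,0,0],
    [-1,0,0,0,0,0,0],
    [-1,0,0,0,0,0,0],
    [-1,0,0,0,0,0,0],
    [-1,0,0,0,0,0,0],
    [-1,0,0,0,0,0,0],
  ],
)

```text
t: 35.98
ee_pos: [602.7, 25.6, 10.7]
orientation: [-0.326, 3.124, -0.0]
ft_force: [-0.8, -0.2, 1.1]
width: 35.7
grasp_force: 30.0
```

Emit:
step_arm(
  plan=[
    [-1,0,0,-0.2,0,0,0],
    [-1,0,0,-0.5,0,0,0],
    [-1,0,0,-0.6,0,0,0],
    [-1,0,0,-0.5,0,0,0],
    [-1,0,0,0,0,0,0.44],
    [-1,0,0,0,0,0,0.43],
    [-1,0.06,0.3,0,0,0,0],
    [-1,0.06,0.62,0,0,0,0],
    [-1,0.06,0.62,0,0,0,0],
    [-1,0.06,0.62,0,0,0,0],
    [-1,0.06,0.62,0,0,0,0],
    [-1,0.06,0.62,0,0,0,0],
    [-1,0.06,0.62,0,0,0,0],
    [-1,0.06,0.62,0,0,0,0],
    [-1,0.06,0.62,0,0,0,0],
    [-1,0.06,0.62,0,0,0,0],
    [-1,0.08,0.57,0,0,0,0],
    [-1,0,0,0,0,0,0],
    [-1,0,0,0,0,0,0],
    [-1,0,0,0,0,0,0],
  ],
)

```text
t: 38.48
ee_pos: [535.5, 342.1, 100.7]
orientation: [0.162, -3.137, 0.0]
ft_force: [0.4, 0.0, 0.1]
width: 35.8
grasp_force: 30.0
```

```bash
python3 - <<'E'
from bot import *
print(get_obs()['ee_pos'].round(1))
s=grab('side');P=pts(s);c=get_obs()['ee_pos'];g=s['pixels'].mean(2)
M=(np.hypot(P[...,0]-c[0],P[...,1]-c[1])<35)&(g>110)&(P[...,2]>60);print(P[M].min(0).round(1),P[M].max(0).round(1),M.sum())
cv2.imwrite('pics/b1.png',cv2.resize(s['pixels'][60:240,180:330,::-1],(500,600),interpolation=2))
E
```

```text
[535.5 342.1 100.7]
[516.8 313.9  95.5] [554.8 366.3 138.1] 28
```

View pics/b1.png

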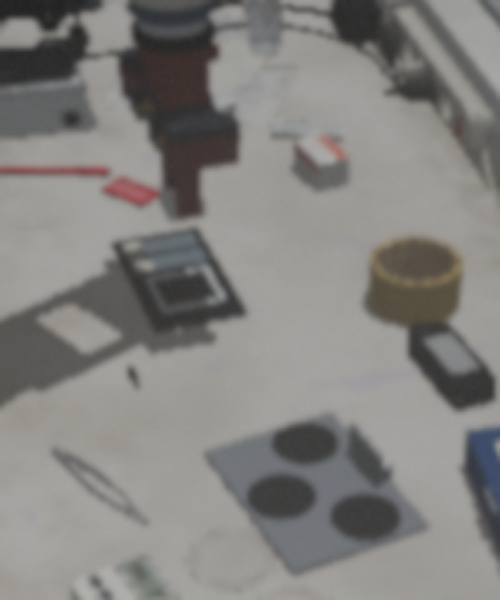

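The box is held between the fingers at (180,205), level, above the board with its recess at (185,288); the caddy is empty.

Emit:
step_arm(
  plan=[
    [-1,0,0,0.3,0,0,0],
    [-1,0,0,0.5,0,0,0],
    [-1,0,0,0.4,0,0,0],
    [-1,0,0,0.2,0,0,0],
    [-1,0,0,0.1,0,0,0],
    [-1,0,0,0.1,0,0,0],
    [-1,0,0,0.06,0,0,0],
    [-1,0,0,0,0,0,0],
    [-1,0,0,0,0,0,0],
    [-1,0,0,0,0,0,0],
  ],
)

```text
t: 39.78
ee_pos: [535.6, 343.0, 18.0]
orientation: [-0.162, 3.137, 0.0]
ft_force: [-0.5, -0.7, 0.5]
width: 35.4
grasp_force: 30.0
```

Emit:
step_arm(
  plan=[
    [-1,0,0,0.05,0,0,0],
    [-1,0,0,0.05,0,0,0],
    [-1,0,0,0.02,0,0,0],
    [-1,0,0,0,0,0,0],
    [-1,0,0,0,0,0,0],
    [-1,0,0,0,0,0,0],
  ],
)

```text
t: 40.52
ee_pos: [535.5, 342.9, 11.7]
orientation: [-0.162, 3.137, 0.0]
ft_force: [0.5, 0.3, 0.0]
width: 35.8
grasp_force: 30.0
```

Emit:
step_arm(
  plan=[
    [0.15,0,0,0,0,0,0],
    [0.15,0,0,0,0,0,0],
    [0.15,0,0,0,0,0,0],
    [0.15,0,0,-0.2,0,0,0],
    [0.15,0,0,-0.6,0,0,0],
    [0.15,0,0,-0.8,0,0,0],
    [0.3,0,0,-0.8,0,0,0],
    [0.3,0,0,-0.8,0,0,0],
    [0.3,0,0,-0.2,0,0,0.43],
    [0.3,0,0,0,0,0,0.43],
    [0.3,0,0,0,0,0,0],
    [0.3,0,0,0,0,0,0],
  ],
)

```text
t: 42.02
ee_pos: [535.4, 342.8, 181.8]
orientation: [0.002, -3.141, 0.0]
ft_force: [0.0, 0.1, 0.1]
width: 57.1
grasp_force: 0.0
```

Emit:
step_arm(
  plan=[
    [0.3,0.06,-0.37,0,0,0,0],
    [0.3,0.11,-0.74,0,0,0,0],
    [0.3,0.11,-0.74,0,0,0,0],
    [0.3,0.11,-0.74,0,0,0,0],
    [0.3,0.11,-0.74,0,0,0,0],
    [0.3,0.11,-0.74,0,0,0,0],
    [0.3,0.11,-0.74,0,0,0,0],
    [0.3,0.11,-0.74,0,0,0,0],
    [0.3,0.11,-0.74,0,0,0,0],
    [0.3,0.11,-0.74,0,0,0,0],
    [0.3,0.11,-0.74,0,0,0,0],
    [0.3,0.11,-0.74,0,0,0,0],
    [0.3,0.11,-0.74,0,0,0,0],
    [0.3,0.11,-0.74,0,0,0,0],
    [0.3,0.11,-0.74,0,0,0,0],
    [0.3,0.11,-0.74,0,0,0,0],
    [0.3,0.11,-0.74,0,0,0,0],
    [0.3,0.11,-0.74,0,0,0,0],
    [0.3,0.06,-0.46,0,0,0,0],
    [0.3,0,0,0,0,0,0],
  ],
)

```text
t: 44.52
ee_pos: [435.3, -328.7, 181.5]
orientation: [-0.003, -3.141, -0.0]
ft_force: [-0.4, 0.8, 0.6]
width: 56.8
grasp_force: 0.0
```

```bash
python3 - <<'E'
from bot import *
t=grab('top');s=grab('side')
for i in range(3): grab('top')
o=get_obs();print(o['ee_pos'].round(1),o['orientation'].round(3),o['qpos'].round(2))
P=pts(t);M=(np.hypot(P[...,0]-535,P[...,1]-343)<26)&(P[...,2]>15)&(P[...,2]<30);print('box',P[M].mean(0).round(1),M.sum())
o=np.zeros((400,800,3),'uint8');o[:,:400]=cv2.resize(t['pixels'][195:265,80:150,::-1],(400,400),interpolation=2);o[:,400:]=cv2.resize(s['pixels'][110:170,205:265,::-1],(400,400),interpolation=2)
cv2.imwrite('pics/b2.png',np.clip(o*1.3,0,255).astype('uint8'))
E
```

```text
[ 436.1 -326.6  181.6] [ 2.000e-03 -3.141e+00 -1.000e-03] [-0.66  0.36  1.84  0.    0.94 -2.24]
box [535.3 341.9  22.1] 246
```

View pics/b2.png

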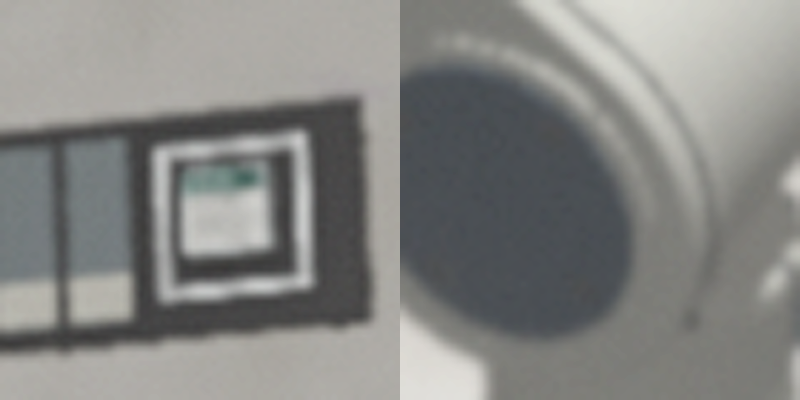

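The box lies flat inside the ribs (at (225,208) left panel, top at z=22); the side view is blocked by the arm. Now the small bottle back.

Emit:
step_arm(
  plan=[
    [0.3,0,-0.02,0.4,0,0,0],
    [0.2,0,0,0.6,0,0,0],
    [0.2,0,0,0.6,0,0,0],
    [0.2,0,0,0.6,0,0,0],
    [0.2,0,0,0.5,0,0,0],
    [0.2,0,0,0.2,0,0,0],
    [0.2,0,0,0.1,0,0,0],
    [0.2,0,0,0.06,0,0,0],
    [0.2,0,0,0,0,0,0],
    [0.2,0,0,0,0,0,0],
    [0.2,0,0,0,0,0,0],
  ],
)

```text
t: 46.15
ee_pos: [436.3, -328.8, 29.1]
orientation: [-0.0, 3.141, -0.001]
ft_force: [-0.5, 0.5, 0.2]
width: 52.7
grasp_force: 0.0
```

Emit:
step_arm(
  plan=[
    [0.2,0.01,0.02,0.07,0,0,0],
    [0.2,0,0,0,0,0,0],
    [0.2,0,0,0,0,0,0],
    [0.2,0,0,0,0,0,0],
  ],
)

```text
t: 46.65
ee_pos: [435.6, -327.6, 25.2]
orientation: [-0.0, 3.142, -0.0]
ft_force: [0.1, -0.8, 0.3]
width: 52.5
grasp_force: 0.0
```

Emit:
step_arm(
  plan=[
    [-1,0,0,0,0,0,0],
    [-1,0,0,0,0,0,0],
    [-1,0,0,0,0,0,0],
    [-1,0,0,0,0,0,0],
    [-1,0,0,-0.3,0,0,0],
    [-1,0,0,-0.6,0,0,0],
    [-1,0,0,-0.7,0,0,0],
    [-1,0,0,-0.7,0,0,0],
    [-1,0,0,-0.4,0,0,0],
  ],
)

```text
t: 47.78
ee_pos: [436.2, -328.1, 163.1]
orientation: [-0.0, 3.139, -0.003]
ft_force: [0.9, -0.3, -0.1]
width: 27.0
grasp_force: 30.0
```

Emit:
step_arm(
  plan=[
    [-1,-0.18,0.3,0,0,0,0],
    [-1,-0.32,0.54,0,0,0,0],
    [-1,-0.32,0.54,0,0,0,0],
    [-1,-0.32,0.54,0,0,0,0],
    [-1,-0.32,0.54,0,0,0,0],
    [-1,-0.32,0.54,0,0,0,0],
    [-1,-0.32,0.54,0,0,0,0],
    [-1,-0.32,0.54,0,0,0,0],
    [-1,-0.32,0.54,0,0,0,0],
    [-1,-0.32,0.54,0,0,0,0],
    [-1,-0.32,0.54,0,0,0,0],
    [-1,-0.24,0.38,0,0,0,0],
    [-1,0,0,0,0,0,0],
    [-1,0,0,0,0,0,0],
    [-1,0,0,0,0,0,0],
  ],
)

```text
t: 49.65
ee_pos: [616.0, -24.4, 160.1]
orientation: [-0.001, -3.141, 0.0]
ft_force: [0.6, 0.1, -0.6]
width: 27.9
grasp_force: 30.0
```

Emit:
step_arm(
  plan=[
    [-1,0,0,0.4,0,0,0],
    [-1,0,0,0.6,0,0,0],
    [-1,0,0,0.6,0,0,0],
    [-1,0,0,0.5,0,0,0],
    [-1,0,0,0.2,0,0,0],
    [-1,0,0,0.16,0,0,0],
    [-1,0,0,0.1,0,0,0],
    [-1,0,0,0,0,0,0],
    [-1,0,0,0,0,0,0],
    [-1,0,0,0,0,0,0],
    [-1,0,0,0,0,0,0],
  ],
)

```text
t: 51.02
ee_pos: [616.8, -23.6, 32.5]
orientation: [-0.0, 3.141, -0.0]
ft_force: [-1.0, 0.1, -0.6]
width: 27.4
grasp_force: 30.0
```

Emit:
step_arm(
  plan=[
    [-1,0,0,0.05,0,0,0],
    [-1,0,0,0.03,0,0,0],
    [-1,0,0,0.01,0,0,0],
    [-1,0,0,0,0,0,0],
    [-1,0,0,0,0,0,0],
  ],
)

```text
t: 51.65
ee_pos: [616.6, -23.6, 27.7]
orientation: [-0.0, 3.142, -0.0]
ft_force: [0.5, 0.2, -0.0]
width: 27.5
grasp_force: 30.0
```

Emit:
step_arm(
  plan=[
    [-0.1,0,0,0,0,0,0],
    [0.1,0,0,0,0,0,0],
    [0.1,0,0,0,0,0,0],
    [0.1,0,0,-0.2,0,0,0],
    [0.1,0,0,-0.6,0,0,0],
    [0.1,0,0,-0.8,0,0,0],
    [0.3,0,0,-0.8,0,0,0],
    [0.6,0,0,-0.6,0,0,0],
    [0.6,0.2,-0.55,0,0,0,0],
    [0.6,0.25,-0.66,0,0,0,0],
    [0.6,0.25,-0.66,0,0,0,0],
    [0.6,0.25,-0.66,0,0,0,0],
    [0.6,0.25,-0.66,0,0,0,0],
    [0.6,0.25,-0.66,0,0,0,0],
    [0.6,0.25,-0.66,0,0,0,0],
    [0.6,0.25,-0.66,0,0,0,0],
    [0.6,0.25,-0.66,0,0,0,0],
    [0.6,0.12,-0.36,0,0,0,0],
    [0.6,0,0,0,0,0,0],
    [0.6,0,0,0,0,0,0],
  ],
)

```text
t: 54.15
ee_pos: [500.9, -332.2, 177.7]
orientation: [0.001, -3.142, -0.001]
ft_force: [-0.2, -0.3, 0.0]
width: 70.4
grasp_force: 0.0
```

```bash
python3 -c "
from bot import *
bot((616.5,-23.7),14,20,52,('top',));grab('top');grab('top');bot((500,-333),18,20,66)
o=get_obs();print(o['ee_pos'].round(1),o['width'])"
```

```text
top 88 [618.1 -23.6] 103.0
side 280 [ 499.7 -332.2] 530.0
[ 501.  -332.2  177.7] 70.46979530123055
```

Small bottle reads (618.1,-23.6) in the top view, against (617.9,-23.6) at the start. Now the red one.

Emit:
step_arm(
  plan=[
    [0.6,0,-0.01,0.4,0,0,0],
    [0.6,0,0,0.6,0,0,0],
    [0.6,0,0,0.6,0,0,0],
    [0.6,0,0,0.6,0,0,0],
    [0.6,0,0,0.3,0,0,0],
    [0.6,0,0,0.15,0,0,0],
    [0.6,0,0,0.07,0,0,0],
    [0.6,0,0,0,0,0,0],
    [0.6,0,0,0,0,0,0],
    [0.6,0,0,0,0,0,0],
    [0.6,0,0,0,0,0,0],
  ],
)

```text
t: 55.72
ee_pos: [500.7, -333.7, 42.0]
orientation: [-0.0, 3.141, -0.0]
ft_force: [0.3, -0.3, 0.2]
width: 70.1
grasp_force: 0.0
```

Emit:
step_arm(
  plan=[
    [0.6,0,0.01,0.05,0,0,0],
    [0.6,0,0,0,0,0,0],
    [0.6,0,0,0,0,0,0],
    [0.6,0,0,0,0,0,0],
    [-1,0,0,0,0,0,0],
    [-1,0,0,0,0,0,0],
    [-1,0,0,0,0,0,0],
    [-1,0,0,0,0,0,0],
    [-1,0,0,0,0,0,0],
    [-1,0,0,0,0,0,0],
  ],
)

```text
t: 56.98
ee_pos: [500.6, -333.1, 39.2]
orientation: [0.0, -3.142, -0.0]
ft_force: [0.4, 0.4, -0.2]
width: 35.9
grasp_force: 30.0
```

Emit:
step_arm(
  plan=[
    [-1,0,0,-0.3,0,0,0],
    [-1,0,0,-0.6,0,0,0],
    [-1,0,0,-0.7,0,0,0],
    [-1,0,0,-0.6,0,0,0],
    [-1,0,0,-0.3,0,0,0],
    [-1,-0.06,0.36,0,0,0,0],
    [-1,-0.1,0.64,0,0,0,0],
    [-1,-0.1,0.64,0,0,0,0],
    [-1,-0.1,0.64,0,0,0,0],
    [-1,-0.1,0.64,0,0,0,0],
    [-1,-0.1,0.64,0,0,0,0],
    [-1,-0.1,0.64,0,0,0,0],
    [-1,-0.1,0.64,0,0,0,0],
    [-1,-0.1,0.64,0,0,0,0],
    [-1,-0.1,0.64,0,0,0,0],
    [-1,-0.1,0.64,0,0,0,0],
    [-1,-0.05,0.26,0,0,0,0],
    [-1,0,0,0,0,0,0],
    [-1,0,0,0,0,0,0],
    [-1,0,0,0,0,0,0],
  ],
)

```text
t: 59.48
ee_pos: [555.8, 17.0, 164.1]
orientation: [-0.002, -3.141, 0.0]
ft_force: [-0.3, -0.1, -1.4]
width: 35.9
grasp_force: 30.0
```

Emit:
step_arm(
  plan=[
    [-1,0,0,0.4,0,0,0],
    [-1,0,0,0.6,0,0,0],
    [-1,0,0,0.6,0,0,0],
    [-1,0,0,0.4,0,0,0],
    [-1,0,0,0.2,0,0,0],
    [-1,0,0,0.16,0,0,0],
    [-1,0,0,0,0,0,0],
    [-1,0,0,0,0,0,0],
    [-1,0,0,0,0,0,0],
    [-1,0,0,0,0,0,0],
  ],
)

```text
t: 60.72
ee_pos: [556.3, 17.9, 46.6]
orientation: [-0.0, 3.141, -0.0]
ft_force: [-0.1, -0.4, -0.9]
width: 35.1
grasp_force: 30.0
```

Emit:
step_arm(
  plan=[
    [-1,0,0,0.05,0,0,0],
    [-1,0,0,0.04,0,0,0],
    [-1,0,0,0.01,0,0,0],
    [-1,0,0,0,0,0,0],
    [-1,0,0,0,0,0,0],
  ],
)

```text
t: 61.35
ee_pos: [555.9, 17.9, 41.2]
orientation: [0.0, -3.141, 0.0]
ft_force: [-0.7, -0.0, 0.2]
width: 35.6
grasp_force: 30.0
```

Emit:
step_arm(
  plan=[
    [0.2,0,0,0,0,0,0],
    [0.5,0,0,0,0,0,0],
    [0.5,0,0,0,0,0,0],
    [0.5,0,0,-0.2,0,0,0],
    [0.5,0,0,-0.6,0,0,0],
    [0.5,0,0,-0.8,0,0,0],
    [0.7,0,0,-0.8,0,0,0],
    [0.9,0,0,-0.6,0,0,0],
    [0.9,-0.02,-0.5,0,0,0,0],
    [0.9,-0.02,-0.74,0,0,0,0],
    [0.9,-0.02,-0.74,0,0,0,0],
    [0.9,-0.02,-0.74,0,0,0,0],
    [0.9,-0.02,-0.74,0,0,0,0],
    [0.9,-0.02,-0.74,0,0,0,0],
    [0.9,-0.02,-0.74,0,0,0,0],
    [0.9,-0.02,-0.74,0,0,0,0],
    [0.9,-0.02,-0.74,0,0,0,0],
    [0.9,-0.02,-0.7,0,0,0,0],
    [0.9,0,0,0,0,0,0],
    [0.9,0,0,0,0,0,0],
  ],
)

```text
t: 63.85
ee_pos: [565.8, -337.5, 191.4]
orientation: [-0.0, -3.141, -0.001]
ft_force: [1.0, -0.1, -0.1]
width: 83.6
grasp_force: 0.0
```

```bash
python3 -c "
from bot import *
bot((555.5,17.7),18,20,66,('top','side'));bot((566,-338),24,20,80);grab('top')
o=get_obs();print(o['ee_pos'].round(1),o['width'])"
```

```text
top 140 [556.7  18.3] 118.0
side 197 [554.6  18.1] 117.0
side 487 [ 566. -337.] 544.0
[ 566.2 -337.   191.4] 83.7753146188315
```

Emit:
step_arm(
  plan=[
    [0.9,0,-0.01,0.4,0,0,0],
    [0.9,0,0,0.6,0,0,0],
    [0.9,0,0,0.6,0,0,0],
    [0.9,0,0,0.6,0,0,0],
    [0.9,0,0,0.3,0,0,0],
    [0.9,0,0,0.15,0,0,0],
    [0.9,0,0,0.07,0,0,0],
    [0.9,0,0,0,0,0,0],
    [0.9,0,0,0,0,0,0],
    [0.9,0,0,0,0,0,0],
    [0.9,0,0,0,0,0,0],
  ],
)

```text
t: 65.42
ee_pos: [566.3, -338.7, 55.5]
orientation: [-0.0, 3.141, -0.0]
ft_force: [0.2, -0.6, -0.1]
width: 83.5
grasp_force: 0.0
```

Emit:
step_arm(
  plan=[
    [0.9,0.01,0.01,0.06,0,0,0],
    [0.9,0,0,0,0,0,0],
    [0.9,0,0,0,0,0,0],
    [0.9,0,0,0,0,0,0],
    [-1,0,0,0,0,0,0],
    [-1,0,0,0,0,0,0],
    [-1,0,0,0,0,0,0],
    [-1,0,0,0,0,0,0],
    [-1,0,0,0,0,0,0],
    [-1,0,0,0,0,0,0],
  ],
)

```text
t: 66.68
ee_pos: [565.6, -338.1, 52.2]
orientation: [-0.0, 3.142, -0.0]
ft_force: [-0.2, -0.4, -0.1]
width: 48.0
grasp_force: 30.0
```

Emit:
step_arm(
  plan=[
    [-1,0,0,-0.3,0,0,0],
    [-1,0,0,-0.6,0,0,0],
    [-1,0,0,-0.7,0,0,0],
    [-1,0,0,-0.7,0,0,0],
    [-1,0,0,-0.4,0,0,0],
    [-1,-0.02,0.4,0,0,0,0],
    [-1,-0.04,0.7,0,0,0,0],
    [-1,-0.04,0.7,0,0,0,0],
    [-1,-0.04,0.7,0,0,0,0],
    [-1,-0.04,0.7,0,0,0,0],
    [-1,-0.04,0.7,0,0,0,0],
    [-1,-0.04,0.7,0,0,0,0],
    [-1,-0.04,0.7,0,0,0,0],
    [-1,-0.04,0.7,0,0,0,0],
    [-1,-0.04,0.7,0,0,0,0],
    [-1,-0.04,0.7,0,0,0,0],
    [-1,-0.04,0.7,0,0,0,0],
    [-1,-0.04,0.3,0,0,0,0],
    [-1,0,0,0,0,0,0],
    [-1,0,0,0,0,0,0],
  ],
)

```text
t: 69.18
ee_pos: [590.1, 81.2, 186.7]
orientation: [-0.0, -3.141, 0.001]
ft_force: [0.3, 0.1, -0.4]
width: 47.2
grasp_force: 30.0
```

Emit:
step_arm(
  plan=[
    [-1,0,0,0,0,0,0],
    [-1,0,0,0,0,0,0],
  ],
)

```text
t: 69.42
ee_pos: [590.5, 81.1, 187.2]
orientation: [-0.002, -3.142, 0.0]
ft_force: [0.2, 0.9, -0.0]
width: 47.5
grasp_force: 30.0
```

Down to about 59 first (2.56).

Emit:
step_arm(
  plan=[
    [-1,-0.01,0.01,0.4,0,0,0],
    [-1,0,0,0.6,0,0,0],
    [-1,0,0,0.6,0,0,0],
    [-1,0,0,0.5,0,0,0],
    [-1,0,0,0.3,0,0,0],
    [-1,0,0,0.16,0,0,0],
    [-1,0,0,0,0,0,0],
    [-1,0,0,0,0,0,0],
    [-1,0,0,0,0,0,0],
    [-1,0,0,0,0,0,0],
  ],
)

```text
t: 70.68
ee_pos: [591.3, 82.5, 59.7]
orientation: [-0.0, 3.141, 0.0]
ft_force: [0.2, 0.6, -1.1]
width: 47.6
grasp_force: 30.0
```

Emit:
step_arm(
  plan=[
    [-1,0,-0.01,0.05,0,0,0],
    [-1,0,0,0.04,0,0,0],
    [-1,0,0,0.01,0,0,0],
    [-1,0,0,0,0,0,0],
    [-1,0,0,0,0,0,0],
  ],
)

```text
t: 71.3
ee_pos: [591.0, 81.9, 54.2]
orientation: [0.0, -3.141, 0.0]
ft_force: [-2.1, -0.7, 0.9]
width: 47.1
grasp_force: 30.0
```

Emit:
step_arm(
  plan=[
    [0.3,0,0,0,0,0,0],
    [0.5,0,0,0,0,0,0],
    [0.5,0,0,0,0,0,0],
    [0.5,0,0,-0.2,0,0,0],
    [0.5,0,0,-0.6,0,0,0],
    [0.5,0,0,-0.8,0,0,0],
    [0.5,0,0,-0.8,0,0,0],
    [0.5,0,0,-0.8,0,0,0],
    [0.5,0.6,-0.6,0,0,0,0],
    [0.5,0.6,-0.6,0,0,0,0],
    [0.5,0.6,-0.6,0,0,0,0],
    [0.5,0.3,-0.7,0,0,0,0],
    [0.5,0,-0.7,0,0,0,0],
    [0.5,0,-0.7,0,0,0,0],
    [0.5,0,-0.7,0,0,0,0],
    [0.5,0,-0.7,0,0,0,0],
    [0.5,0,-0.4,0,0,0,0],
    [0.5,0,0,0,0,0,0],
    [0.5,0,0,0,0,0,0],
  ],
)

```text
t: 73.68
ee_pos: [485.9, -202.2, 214.2]
orientation: [0.001, -3.141, -0.001]
ft_force: [0.6, 0.5, -0.2]
width: 65.9
grasp_force: 0.0
```

```bash
python3 - <<'E'
from bot import *
n=('top','side');bot((592,82),24,25,80,n);bot((555.5,17.7),18,20,66,n);bot((616.5,-23.7),14,20,52,n)
t=grab('top');s=grab('side');P=pts(t);M=(np.hypot(P[...,0]-535,P[...,1]-343)<26)&(P[...,2]>15)&(P[...,2]<30);print('box',P[M].mean(0).round(1),M.sum())
o=np.zeros((480,800,3),'uint8');o[:300,:400]=cv2.resize(t['pixels'][165:270,80:310,::-1],(400,300),interpolation=2);o[:,400:]=cv2.resize(s['pixels'][115:245,200:330,::-1],(400,480),interpolation=2)
cv2.imwrite('pics/end.png',np.clip(o*1.3,0,255).astype('uint8'))
E
```

```text
top 264 [593.5  82.6] 131.0
top 138 [556.9  18.4] 118.0
side 38 [554.1  16.9] 52.0
top 83 [617.8 -23.3] 101.0
side 106 [616.  -23.5] 97.0
box [535.2 342.1  21.7] 246
```

View pics/end.png

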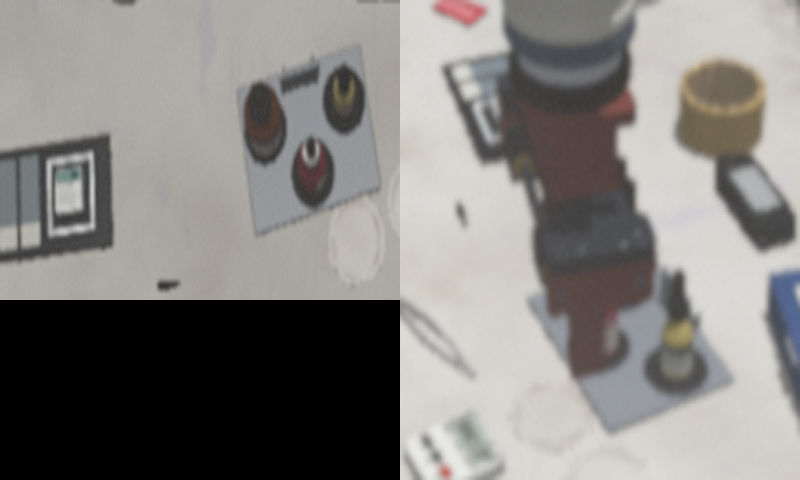

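The top view shows every bottle upright in the middle of its own pad (at (265,120), (343,98), (312,172)), with fits within 1 mm of the start, and the box flat in the recess at (68,190). The gripper is clear at z=214. Handing in.

```bash
python3 -c "
from workcell import ctrl; print(ctrl.close_job())"
```

```text
the job is handed in; nothing more can be done
None
```

The cover glass box lies flat in the square recess, all three bottles are back upright in the middle of their own pads, and I handed the job in at about 74 s of the 144 s allowed; no verdict came back.

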